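Back the ink duct roller off one notch

TASK

The roller of the bench ink duct has been fed one notch past its red zero tooth. With a fingertip, tip the pawl's black ball lever over to the far side so that the pawl lifts clear and stays off; push the ratchet wheel back exactly one notch (its top away from you) by one of its pins; then tip the ball lever back towards you so that the pawl drops in behind the red tooth. Only push, gently: force nothing, pick nothing up, and leave the tins and tools around the duct where they are.

Things in the scene. Friction and masses are not known exactly. Their poses are not given: they have to be found in the camera images.
- duct: Fixed bench ink duct: grey-green casting, base 170 x 184 x 12 mm, steel roller between two cheeks, six brass keys along the front. Origin: centre of the base's underside. x axis from the front (keys, robot side) to the back, y left along the roller, z up. Ratchet wheel, pins and pawl are outside the right cheek (-y). Position and yaw vary.
- axle (a point): Fixed point on the roller's axis (along the duct's y, 85 mm above the counter), 133 mm right of the duct's origin, level with the middle of the wheel's pins. 120 mm wheel, teeth 10 mm deep; its face is 26 mm left of this point.
- top_pin (a point): Middle of the uppermost of four barring pins, 90 degrees apart on the ratchet wheel's face: 8 mm steel, 46 mm long along the duct's y, 43 mm from the axis. Turns with the wheel. At the start it leans 15 to 26 degrees to the robot's side of straight up; one notch back, about 15 to the far side. Push it towards the duct's +x with a finger from above. Stiff (about 4 N), stays where left.
- wheel (a joint): Angle of ratchet wheel and roller: 12 teeth, one notch = 0.524 rad; one tooth is painted red. 0: the tooth next to the red one bears on the engaged pawl; the start is 0 to 0.2. Falls as the top goes away from the robot (backward, blocked by the engaged pawl); grows as the top comes towards the robot (the pawl clicks over). -0.524: the red tooth bears on the pawl.
- knob (a point): Centre of the pawl lever's black ball, 24 mm in diameter; 8 mm rod, ball 60 mm from the pivot, swinging in an upright plane 145 mm right of the duct's origin. The pawl's nose arm swings with it, 39 mm nearer the duct, in the wheel's plane. Engaged: ball over the wheel on the robot's side, 170 mm above the counter; thrown back: on the far side, 163 mm up. Moves with the pawl.
- pivot (a point): Fixed point on the pawl's pivot axis (along the duct's y) in the lever's plane, 121 mm above the counter, 71 mm behind the roller's axis. A fixed 8 mm stop peg, 30 mm from it up the far side, stops the thrown lever; the peg's top is 138 mm above the counter.
- pawl (a joint): Angle of the pawl. 0: nose fully down between two teeth (up to 0.2 as it rides on a tooth). Grows as the ball is pushed to the far side (+x of the duct); 1.40: lever on the stop peg, nose well clear. The ball's weight holds it at either end; it topples over of itself past about 0.8 rad. About 1 N moves it.
- black_tin: Loose tin with a black rim, 69 mm across, 53 high, to the right of the ratchet; origin at the centre of its underside. Leave it.
- tape_roll: Loose roll of blue tape, 93 mm across, 24 high, to the right of the duct; origin at the centre of its underside. Leave it.
- grease_jar: Loose white and blue jar, 76 mm across, 84 high, at the back; origin at the centre of its underside. Leave it.
- white_tin: Loose cream tin, 53 mm across, 61 high, at the back right; origin at the centre of its underside. Leave it.
- quart_tin: Loose white tin with red rims, 95 mm across, 113 high, at the back; origin at the centre of its underside. Leave it.
- solvent_can: Loose rusty flat can with a black cap, 47 x 73 mm, 154 high, at the back; origin at the centre of its underside. Leave it.
- red_tin: Loose tin with a red rim, 69 mm across, 53 high, on the front edge to the left; origin at the centre of its underside. Leave it.
- blue_tin: Loose tin with a blue rim, 61 mm across, 46 high, on the front edge to the left; origin at the centre of its underside. Leave it.
- ink_scraper: Loose broad ink knife lying flat, 37 x 117 mm, 14 high, on the front edge to the left; origin at the centre of its underside. Leave it.

How it is judged:
On the way, in this order (a step that is already met when the one before it is completed fails the run):
1. the pawl is thrown back clear of the wheel and stays off, with the wheel not yet turned back (value of joint pawl above 1.25 rad and value of joint wheel between -0.1 and 0.4 rad), for 0.2 s.
2. the wheel is pushed back into the next notch (value of joint wheel between -0.75 and -0.27 rad), for 0.2 s.
At the end, for the whole second after the job is handed in: The wheel is at rest exactly one notch back (between -0.57 and -0.27 rad: the red tooth against the pawl or up to half a notch ahead of it) and the pawl's nose is down between the teeth behind the red tooth (pawl below 0.13 rad) (value of joint wheel between -0.57 and -0.27 rad and value of joint pawl below 0.13 rad and velocity of joint wheel between -0.05 and 0.05 rad/s and velocity of joint pawl between -0.1 and 0.1 rad/s); the robot touches nothing.
It fails at once if the pawl or the wheel is forced or squeezed (more than 40 N from the robot) (contact force between any of the arm, the fingers and pawl above 40 N or contact force between any of the arm, the fingers and wheel above 40 N).
It fails at once if a tin, the jar, the can, the tape or the ink knife is moved or picked up (more than 20 mm) (distance of any of black_tin, tape_roll, grease_jar, white_tin, quart_tin, solvent_can, red_tin, blue_tin, ink_scraper from where it was at the start of the episode above 0.02 m).
It also fails if it takes over 58 s, if anything falls off the work surface, if the arm or the gripper's body presses on something with over 40 N, if the wrist force passes 120 N, or if a joint passes its speed limit or range.

ROBOT

A 6-joint arm with a two-finger parallel gripper is mounted at the origin on a cart in front of the work surface, level with it; the furniture and walls round the work are solid. World frame = base frame: x ahead of the robot, y to its left, z up, the work surface at z = 0. Lengths are in m, angles in rad, forces in N, time in s.
With the tool pointing down it reaches from about 0.325 to 0.925 m from the base axis. Payload 3.1 kg.
Tool frame: the origin (TCP) lies where the fingers leave the gripper's body, on its centre line; the fingertips stand 73 mm ahead of it and the grasp point (between the pads) lies 54 mm ahead of it; z points along the fingers, x is the direction in which the jaws open and shut, and the axes are right-handed (so a half turn about z gives the same grasp; the last joint's range is limited). The gripper opens to 85 mm and grips with 20 to 120 N. Pads are 22 mm wide; open, the fingers measure 114 mm over their backs; the gripper's body (76 mm by 85 mm) begins 54 mm behind the grasp point. The pads swing forward as they close: fully open they stand 13 mm farther back than shut.
Start: joints at [1.098, 0.217, 1.613, -0, 1.311, -0.112], TCP at [0.221, 0.585, 0.304] pointing down, gripper open.
Joint ranges: [-2.75, 2.75], [-0.78, 2.1], [0.31, 2.55], [-1.13, 4.27], [0.13, 2.63], [-2.58, 2.58]. Speed limits (rad/s): [2.79, 2.79, 3.14, 3.14, 3.14, 3.14].

INTERFACE

Orientations are given as a rotation vector (axis times angle).
In Python, from workcell import robot gives the robot as it stands. The module is installed in compiled form; this text tells all that it offers.
- The arm moves only by the tool step_arm, never from a script. Its argument "motion" is a list of rows, each a list of 5 numbers: the closure in counts, from 0 (fully open) to 255 (shut), then the shift along the world's x, y, z in mm, then the turn about the world's z in degrees. In form: [[claw, dx, dy, dz, spin], ...]. A call has 1 to 20 rows; each row is the pose to reach, as a shift and turn from the pose commanded when the call began; what a row does not reach only later rows make up. A row lasts 1/12 s, in which the tool goes at most 41.7 mm and 7.16 degrees, less where a joint would pass 70% of its speed; a pose out of reach is approached as far as the arm can. A call with a gripper value outside its range is refused whole. The fingers move at their own pace and stop on an object; the grip force is fixed at half the most. Time passes only in rows, so rows that repeat a pose let the fingers close. It gives the time, the measured TCP pose, the force and the opening at its end, in the units of the state.
- robot.get_obs(): the state, without advancing time (a new reading comes with each control period).
- robot.get_image(name): name is "side" or "top" or "wrist"; returns (picture, depth): 384x512x3 uint8, red, green, blue; 384x512 float32, m along the optical axis (not along the pixel's ray), 0 where there is no reading.
- robot.calibration(name): a dict with "mtx" (3x3 intrinsics, pixels), "R" (3x3) and "t" (3): a world point X has camera coordinates R X + t. Camera axes: x right, y down, z forward; pixel columns grow to the right and rows downward; lengths in m; the calibration is good to about 2 mm. A picture is of the moment at which its call begins: read the wrist's pose just before it. calibration takes no time and is no camera call; for the wrist camera it gives the pose at the moment of the call.
- robot.close_job(): hands the job in, once; it reports no verdict.
The state is a dict: "clock": time; "joints": joint angles; "qvel": joint speeds; "effort": joint torques, N m; "tool_pos": TCP position; "tcp_rot": TCP orientation; "force": force on the tool from outside, world axes, zero at the start; "torque": the same for the moment, N m; "gripper_width": finger opening in m.
Only numpy, scipy, OpenCV 4.12 (cv2) and the standard library are available. Lean on these libraries where they do the work, as an engineer would, in place of code of your own. Each camera call takes 0.05 s, during which the arm holds its last target. There are 200 camera calls.

## Working session

There is one attempt and no reset: what is moved stays moved. The work goes in short steps, Python scripts to look and compute and a tool call to move; the robot and the scene stay as the last step left them, time stands still between calls to the robot, and variables do not carry over. Pictures are saved under pics/ and viewed, about 8 in all and at most 12, crops included, and the job is handed in when it is done.

Besides the shell and the picture viewer there is one more tool, called after "Request:" in YAML: its name, and indented under it one key for each argument. step_arm: Moves the arm, as the interface text tells. Its arguments: {"type":"object","properties":{"motion":{"type":"array","items":{"type":"array","items":{"type":"number"}}}},"required":["motion"]}

```bash
mkdir -p pics; cat > h.py <<'E'
import numpy as np, cv2
from workcell import robot
def grab(name, tag):
    c=robot.calibration(name); im,d=robot.get_image(name)
    np.savez(f'pics/{tag}.npz',im=im,d=d,K=c['mtx'],R=c['R'],t=c['t'])
    cv2.imwrite(f'pics/{tag}.png',im[:,:,::-1]); return im,d,c
def load(tag): return np.load(f'pics/{tag}.npz')
def ray(c,u,v):
    K=c['K'];R=c['R'];t=c['t'].ravel()
    o=-R.T@t; d=R.T@np.linalg.inv(K)@np.array([u,v,1.]); return o,d
def onz(c,u,v,z):
    o,d=ray(c,u,v); return o+d*(z-o[2])/d[2]
def pt(c,u,v):
    o,d=ray(c,u,v); return o+d*c['d'][int(round(v)),int(round(u))]
def proj(c,X):
    p=c['K']@(c['R']@np.asarray(X)+c['t'].ravel()); return p[:2]/p[2]
def cloud(c):
    d=c['d'];v,u=np.mgrid[:d.shape[0],:d.shape[1]]
    P=np.linalg.inv(c['K'])@np.stack([u.ravel(),v.ravel(),np.ones(u.size)])*d.ravel()
    X=(c['R'].T@(P-c['t'].reshape(3,1))).T.reshape(*d.shape,3); X[d==0]=np.nan; return X
E
python3 - <<'E'
from h import *
ims=[grab(n,n+'0')[0] for n in('top','side')]
for n in ('top','side'):
    c=robot.calibration(n); print(n,-c['R'].T@c['t'].ravel())
o=robot.get_obs();print(o['clock'],o['tool_pos'],o['tcp_rot'],o['gripper_width'])
cv2.imwrite('pics/a.png',cv2.resize(np.vstack(ims)[:,:,::-1],(400,600)))
E
```

```text
top [0.44267841 0.08721165 1.2909442 ]
side [1.02100271 0.92190945 1.1084739 ]
0.1 [0.22034035 0.58423395 0.30266178] [ 2.58313153  1.78621023 -0.00312938] 0.0852098730155582
```

View pics/top0.png

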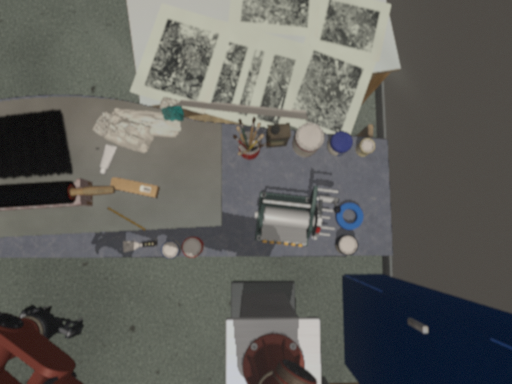

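View pics/side0.png

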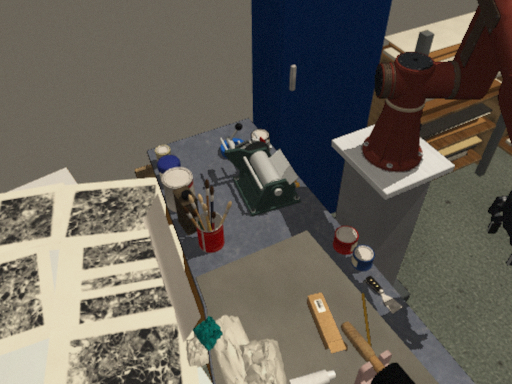

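```bash
python3 - <<'E'
from h import *
t=load('top0');s=load('side0')
A=cv2.resize(t['im'][170:258,245:371,::-1],None,fx=6,fy=6,interpolation=cv2.INTER_CUBIC)
cv2.imwrite('pics/b.png',A)
B=cv2.resize(s['im'][115:215,205:305,::-1],None,fx=6,fy=6,interpolation=cv2.INTER_CUBIC)
cv2.imwrite('pics/c.png',B)
for u,v in [(258,195),(285,215),(262,240),(347,244),(349,215),(318,231)]: print(u,v,pt(t,u,v))
E
```

```text
258 195 [ 0.57263525  0.04952618 -0.0006515 ]
285 215 [ 0.49674767 -0.03342481  0.11184508]
262 240 [0.41640659 0.03847789 0.05272989]
347 244 [ 0.40192028 -0.2461582   0.05214762]
349 215 [ 0.50090994 -0.26869271  0.00670023]
318 231 [ 0.44535785 -0.13513245  0.12861277]
```

View pics/b.png

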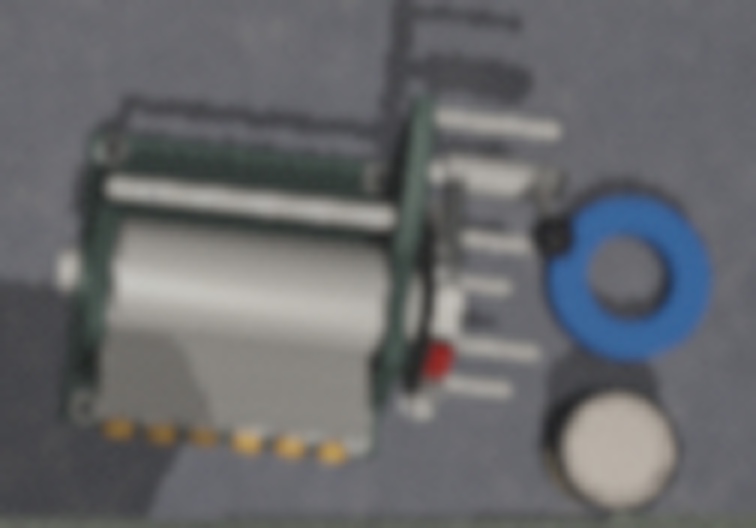

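View pics/c.png

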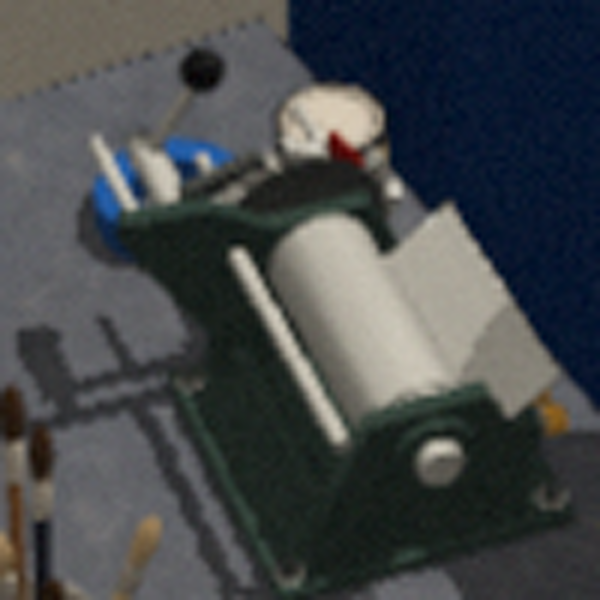

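```bash
cat >> h.py <<'E'
def tri(cs):
    A=np.zeros((3,3));b=np.zeros(3)
    for c,u,v in cs:
        o,d=ray(c,u,v); d=d/np.linalg.norm(d); M=np.eye(3)-np.outer(d,d); A+=M;b+=M@o
    return np.linalg.solve(A,b)
E
python3 - <<'E'
from h import *
t=load('top0');s=load('side0')
T=lambda u,v:(u/6+245-.42,v/6+170-.42)
S=lambda u,v:(u/6+205-.42,v/6+115-.42)
kn=tri([(t,*T(553,237)),(s,*S(202,70))]); print('knob tri',kn,proj(t,kn),T(553,237),proj(s,kn),S(202,70))
print('knob onz .17',onz(t,*T(553,237),.17))
# roller cylinder
X=cloud(t)
u0,v0=T(135,225);u1,v1=T(365,320)
P=X[int(v0):int(v1)+1,int(u0):int(u1)+1].reshape(-1,3);P=P[np.isfinite(P).all(1)&(P[:,2]>.08)]
from scipy.optimize import least_squares
def f(p):
    yaw,x0,z0,r=p
    xx=P[:,0]*np.cos(yaw)+P[:,1]*np.sin(yaw)
    return np.hypot(xx-x0,P[:,2]-z0)-r
r=least_squares(f,[-.1,.48,.085,.03],loss='soft_l1',f_scale=.002);print('roller',r.x,np.abs(r.fun).mean(),len(P))
yaw=r.x[0]
# yaw by rod ends, pegs
for n,a,b,z in [('rod',(105,187),(395,213),.1),('peg',(437,115),(560,128),.13),('toppin',(450,345),(540,353),.125)]:
    A=onz(t,*T(*a),z);B=onz(t,*T(*b),z);d=A-B;print(n,A,B,np.linalg.norm(d),np.degrees(np.arctan2(-d[0],d[1])))
for y in (yaw,np.radians(-5)):
    ex=np.array([np.cos(y),np.sin(y),0]);ey=np.array([-ex[1],ex[0],0])
    ax=kn-ex*.0364+ey*.012; print(np.degrees(y),'axle',ax, 'xaxle',ax@ex)
    for n,q,z in [('p1',(540,353),.125),('p2',(510,388),.07),('p3',(525,240),.1),('p4',(510,288),.045),('red',(437,358),.14),('tip',(560,128),.138)]:
        Q=onz(t,*T(*q),z)-ax; print(n,Q@ex,Q@ey)
E
```

```text
knob tri [ 0.51151403 -0.18538487  0.17410953] [336.75932055 209.06070593] (336.74666666666667, 209.08) [238.26805267 126.25090494] (238.24666666666667, 126.24666666666667)
knob onz .17 [ 0.51170835 -0.18634729  0.17      ]
roller [-0.11005872  0.48994105  0.08419819  0.02953747] 0.0016398474678291277 536
rod [0.54373132 0.03930256 0.1       ] [ 0.52925514 -0.11782317  0.1       ] 0.15779117629087602 -5.263866475080542
peg [ 0.57915437 -0.13613214  0.13      ] [ 0.57209823 -0.201542    0.13      ] 0.06578935427850825 -6.157015372609481
toppin [ 0.45766752 -0.14112691  0.125     ] [ 0.45330075 -0.18865073  0.125     ] 0.047724020050434704 -5.249935854003468
-6.305900243973252 axle [ 0.4766523  -0.16945942  0.17410953] xaxle 0.49238124860912635
p1 -0.021102357784403558 -0.021640054656286017
p2 -0.04006398633250952 -0.019571680544412665
p3 0.039605122002393446 -0.014425980784306862
p4 0.016324369429696825 -0.02046647793833859
red -0.029919083970678228 0.03514045717471568
tip 0.09728730879533432 -0.019525222290058583
-5.0 axle [ 0.47629841 -0.17025806  0.17410953] xaxle 0.4893249221090757
p1 -0.021307122164447245 -0.020327055664477556
p2 -0.04021668692854798 -0.017827077845517014
p3 0.0395490007337074 -0.014498396324677606
p4 0.01613663026869829 -0.020006749565724787
red -0.028827514279361668 0.03663964414227093
tip 0.0970999924297655 -0.020910906905561976
```

Request:
step_arm:
  motion:
    - [255,244,-766,0,14.8]
    - [255,244,-766,0,14.8]
    - [255,244,-766,0,14.8]
    - [255,244,-766,0,14.8]
    - [255,244,-766,0,14.8]
    - [255,244,-766,0,14.8]
    - [255,244,-766,0,14.8]
    - [255,244,-766,0,14.8]
    - [255,244,-766,0,14.8]
    - [255,244,-766,0,14.8]
    - [255,244,-766,0,14.8]
    - [255,244,-766,0,14.8]
    - [255,244,-766,0,14.8]
    - [255,244,-766,0,14.8]
    - [255,244,-766,0,14.8]
    - [255,244,-766,0,14.8]
    - [255,244,-766,0,14.8]
    - [255,244,-766,0,14.8]
    - [255,244,-766,0,14.8]
    - [255,244,-766,0,14.8]

```text
clock: 1.77
tool_pos: [0.4655, -0.1862, 0.3038]
tcp_rot: [2.335, 2.098, -0.002]
force: [-0.1, 0.4, 0.5]
gripper_width: -0.0002
```

```bash
python3 - <<'E'
from h import *
im,d,c=grab('wrist','w1')
print(robot.get_obs()['tool_pos'],robot.get_obs()['tcp_rot'])
print('cam',-c['R'].T@np.ravel(c['t']),c['R'][2])
E
```

```text
[ 0.46548763 -0.18595316  0.30370588] [ 2.33570494e+00  2.09792060e+00 -1.97568245e-03]
cam [ 0.38524961 -0.17696394  0.37437605] [ 0.3183939  -0.03697939 -0.94723696]
```

View pics/w1.png

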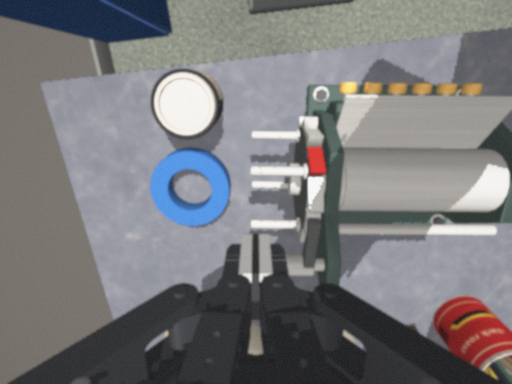

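```bash
cat >> h.py <<'E'
from scipy.optimize import least_squares
def pins(ax,ay,lean,yaw,off=.023):
    ex=np.array([np.cos(yaw),np.sin(yaw),0]);ey=np.array([-ex[1],ex[0],0]);o=np.array([ax,ay,.085])
    # order: top, front, bottom, back
    return [o-off*ey-.043*np.sin(lean+k*np.pi/2)*ex+[0,0,.043*np.cos(lean+k*np.pi/2)] for k in range(4)]
E
python3 - <<'E'
from h import *
t=load('top0');w=load('w1')
T=lambda u,v:(u/6+245-.42,v/6+170-.42)
ot=[T(540,353),T(511,389),T(510,288),None]
ow=[(251,170),(252,134),(252,185),(252,224)]
def f(p,useT=True,useW=True):
    r=[]
    for k,X in enumerate(pins(*p)):
        if useT and ot[k]: r+=list(3*(proj(t,X)-ot[k]))
        if useW: r+=list(proj(w,X)-ow[k])
    return np.array(r)
for a in ((1,1),(0,1)):
    s=least_squares(f,[.475,-.17,.4,-.1],args=a);print(s.x,np.degrees(s.x[2:]),np.round(s.fun,1))
E
```

```text
[ 0.47585569 -0.16752911  0.45445164 -0.10223903] [26.03816122 -5.85786483] [-0.5 -1.3  0.1 -0.6  0.5 -0.9 -0.2 -0.   0.9 -1.5  0.5 -1.5 -0.  -1.5]
[ 0.47677714 -0.16772052  0.46279718 -0.10478548] [26.51632519 -6.00376579] [ 0.1 -0.  -0.1  1.   0.4 -0.4 -0.2 -0.6]
```

Request:
step_arm:
  motion:
    - [255,0,2,-20,0]
    - [255,-1,2,-40,0]
    - [255,-2,2,-60,0]
    - [255,-2,2,-74,0]
    - [255,-2,2,-74,0]
    - [255,-2,2,-74,0]

```text
clock: 2.32
tool_pos: [0.4617, -0.178, 0.2288]
tcp_rot: [-2.329, -2.103, 0.001]
force: [0.0, 0.4, 0.4]
gripper_width: -0.0004
```

Request:
step_arm:
  motion:
    - [255,8,-0.8,0,0]
    - [255,14,-1.4,0,0]
    - [255,18,-1.9,0,0]
    - [255,22,-2.3,0,0]
    - [255,25,-2.6,0,0]
    - [255,28,-2.9,0,0]
    - [255,31,-3.2,0,0]
    - [255,34,-3.5,0,0]
    - [255,37,-3.8,0,0]
    - [255,40,-4.1,0,0]
    - [255,43,-4.4,0,0]
    - [255,46,-4.7,0,0]

```text
clock: 3.32
tool_pos: [0.5089, -0.184, 0.2299]
tcp_rot: [2.332, 2.105, 0.0]
force: [0.1, 0.4, 1.8]
gripper_width: -0.0002
```

Request:
step_arm:
  motion:
    - [255,3,-0.3,0,0]
    - [255,6,-0.6,0,0]
    - [255,9,-0.9,0,0]
    - [255,12,-1.2,0,0]
    - [255,15,-1.5,0,0]
    - [255,18,-1.9,0,0]
    - [255,21,-2.2,0,0]
    - [255,24,-2.5,0,0]
    - [255,27,-2.8,0,0]
    - [255,30,-3.1,0,0]
    - [255,32,-3.3,0,0]
    - [255,32,-3.3,0,0]
    - [255,32,-3.3,0,0]
    - [255,32,-3.3,0,0]

```text
clock: 4.48
tool_pos: [0.5405, -0.1872, 0.2298]
tcp_rot: [-2.332, -2.105, 0.0]
force: [0.0, 0.3, 0.3]
gripper_width: 0.0001
```

Request:
step_arm:
  motion:
    - [255,-20,2,0,0]
    - [255,-50,6,20,0]
    - [255,-85,12,40,0]
    - [255,-111,16,50,0]
    - [255,-111,16,50,0]
    - [255,-111,16,50,0]

```text
clock: 4.98
tool_pos: [0.4292, -0.1713, 0.2809]
tcp_rot: [2.331, 2.102, 0.002]
force: [-0.4, -0.6, 0.6]
gripper_width: -0.0001
```

```bash
python3 - <<'E'
from h import *
grab('wrist','w2');grab('side','s2')
s=load('s2')['im'][105:195,195:285,::-1];w=load('w2')['im'][:,:,::-1]
s=cv2.resize(s,(384,384),interpolation=cv2.INTER_CUBIC)
cv2.imwrite('pics/d.png',cv2.resize(np.hstack([w,s]),(798,342)))
o=robot.get_obs();print(o['clock'],o['tool_pos'])
E
```

```text
5.0833 [ 0.43001039 -0.1713568   0.27992195]
```

View pics/d.png

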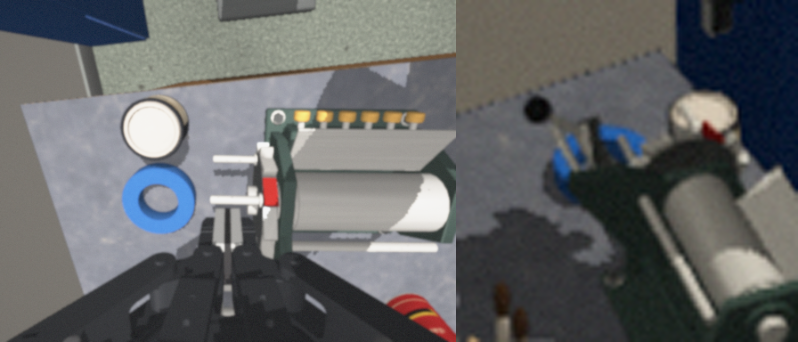

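```bash
python3 - <<'E'
from h import *
s=load('s2');ex=np.array([.9947,-.1028,0]);ey=np.array([.1028,.9947,0])
print(proj(s,np.array([.4762,-.1676,0])+.114*ex-.012*ey+[0,0,.163]))
E
```

```text
[215.96799565 134.99331612]
```

Request:
step_arm:
  motion:
    - [255,0,0,-30,0]
    - [255,0,0,-60,0]
    - [255,0,0,-80,0]
    - [255,0,0,-91,0]
    - [255,0,0,-91,0]
    - [255,0,0,-91,0]

```text
clock: 5.58
tool_pos: [0.4299, -0.1712, 0.1883]
tcp_rot: [-2.331, -2.104, 0.001]
force: [0.6, -0.5, 0.4]
gripper_width: 0.0002
```

Request:
step_arm:
  motion:
    - [255,4,-0.4,0,0]
    - [255,8,-0.8,0,0]
    - [255,10,-1.0,0,0]
    - [255,12,-1.2,0,0]
    - [255,14,-1.4,0,0]
    - [255,16,-1.6,0,0]
    - [255,18,-1.9,0,0]
    - [255,20,-2.1,0,0]
    - [255,22,-2.3,0,0]
    - [255,24,-2.5,0,0]

```text
clock: 6.42
tool_pos: [0.4528, -0.1738, 0.1896]
tcp_rot: [-2.33, -2.104, 0.004]
force: [-4.5, 0.7, 4.6]
gripper_width: -0.0002
```

Request:
step_arm:
  motion:
    - [255,2,-0.2,0,0]
    - [255,4,-0.4,0,0]
    - [255,6,-0.6,0,0]
    - [255,8,-0.8,0,0]
    - [255,10,-1.0,0,0]
    - [255,12,-1.2,0,0]
    - [255,12,-1.2,0,0]
    - [255,12,-1.2,0,0]

```text
clock: 7.08
tool_pos: [0.4662, -0.1751, 0.1889]
tcp_rot: [2.331, 2.104, 0.001]
force: [-1.7, -0.7, 1.8]
gripper_width: 0.0002
```

Request:
step_arm:
  motion:
    - [255,-10,1,0,0]
    - [255,-25,2.5,5,0]
    - [255,-35,3,40,0]
    - [255,-20,0,75,0]
    - [255,0,-5,100,0]
    - [255,20,-10,114,0]
    - [255,20,-10,114,0]
    - [255,20,-10,114,0]
    - [255,20,-10,114,0]

```text
clock: 7.83
tool_pos: [0.4846, -0.1843, 0.3015]
tcp_rot: [-2.331, -2.103, 0.001]
force: [0.1, 0.7, -0.3]
gripper_width: -0.0001
```

```bash
python3 - <<'E'
from h import *
grab('wrist','w3');grab('top','t3')
s=load('t3')['im'][175:250,300:375,::-1];w=load('w3')['im'][90:300,190:400,::-1]
s=cv2.resize(s,(375,375),interpolation=cv2.INTER_CUBIC);w=cv2.resize(w,(420,420),interpolation=cv2.INTER_CUBIC)
s=cv2.copyMakeBorder(s,0,45,0,0,0)
cv2.imwrite('pics/e.png',np.hstack([w,s]))
o=robot.get_obs();print(o['clock'],o['tool_pos'])
E
```

```text
7.9333 [ 0.48404672 -0.18415766  0.30078515]
```

View pics/e.png

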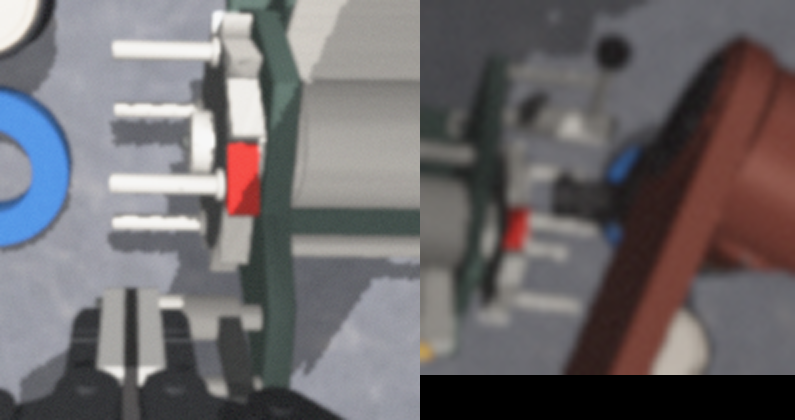

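```bash
python3 - <<'E'
from h import *
w=load('w3')
ow=[(244.5,182),(245.5,114.5),(247.5,144.5),(246.5,201.5)]
f=lambda p:np.ravel([proj(w,X)-o for X,o in zip(pins(p[0],p[1],p[2],-.1035),ow)])
s=least_squares(f,[.476,-.168,-.1]);print(s.x,np.degrees(s.x[2]),np.round(s.fun,1))
g=lambda p:np.ravel([proj(w,X)-o for X,o in zip(pins(.4762,-.1676,p[0],-.1035),ow)])
s=least_squares(g,[-.1]);print(np.degrees(s.x),np.round(s.fun,1))
E
```

```text
[ 0.47703453 -0.16829035 -0.15946983] -9.136948039677591 [ 0.3 -0.4 -0.   0.9 -0.4  0.3  0.1 -0.9]
[-9.30307444] [ 1.  -1.3  0.7 -0.1  0.1 -0.6  0.7 -1.8]
```

Request:
step_arm:
  motion:
    - [255,40,-4,0,0]
    - [255,80,-8,0,0]
    - [255,115,-12,0,0]
    - [255,149,-16,0,0]
    - [255,149,-16,0,0]
    - [255,149,-16,-15,0]
    - [255,149,-16,-35,0]
    - [255,149,-16,-55,0]
    - [255,149,-16,-74,0]
    - [255,149,-16,-74,0]
    - [255,149,-16,-74,0]

```text
clock: 8.85
tool_pos: [0.6324, -0.2002, 0.2262]
tcp_rot: [-2.328, -2.101, 0.004]
force: [0.4, -0.0, 0.9]
gripper_width: 0.0001
```

Request:
step_arm:
  motion:
    - [255,-8,0.8,0,0]
    - [255,-14,1.4,0,0]
    - [255,-18,1.9,0,0]
    - [255,-21,2.2,0,0]
    - [255,-24,2.5,0,0]
    - [255,-27,2.8,0,0]
    - [255,-30,3.1,0,0]
    - [255,-33,3.4,0,0]
    - [255,-36,3.7,0,0]
    - [255,-39,4.0,0,0]
    - [255,-42,4.3,0,0]
    - [255,-45,4.6,0,0]

```text
clock: 9.85
tool_pos: [0.5886, -0.1961, 0.2282]
tcp_rot: [-2.331, -2.104, 0.002]
force: [0.3, 0.1, 0.9]
gripper_width: -0.0
```

Request:
step_arm:
  motion:
    - [255,-3,0.3,0,0]
    - [255,-6,0.6,0,0]
    - [255,-9,0.9,0,0]
    - [255,-12,1.2,0,0]
    - [255,-15,1.5,0,0]
    - [255,-18,1.9,0,0]
    - [255,-21,2.2,0,0]
    - [255,-24,2.5,0,0]
    - [255,-27,2.8,0,0]
    - [255,-30,3.1,0,0]
    - [255,-32,3.3,0,0]
    - [255,-32,3.3,0,0]
    - [255,-32,3.3,0,0]

```text
clock: 10.93
tool_pos: [0.5575, -0.193, 0.229]
tcp_rot: [2.332, 2.105, 0.0]
force: [0.2, 0.5, 0.6]
gripper_width: -0.0002
```

Request:
step_arm:
  motion:
    - [255,15,-1.5,0,0]
    - [255,30,-6,15,0]
    - [255,30,-10,45,0]
    - [255,10,-8,75,0]
    - [255,-30,0,90,0]
    - [255,-70,5,90,0]
    - [255,-100,5,90,0]
    - [255,-130,5,90,0]
    - [255,-130,5,90,0]
    - [255,-130,5,90,0]

```text
clock: 11.77
tool_pos: [0.4268, -0.188, 0.319]
tcp_rot: [2.333, 2.102, 0.001]
force: [0.9, -0.2, -0.1]
gripper_width: -0.0
```

```bash
python3 - <<'E'
from h import *
grab('wrist','w4');grab('side','s4')
s=load('s4')['im'][105:195,195:285,::-1];w=load('w4')['im'][90:300,190:400,::-1]
s=cv2.resize(s,(375,375),interpolation=cv2.INTER_CUBIC);w=cv2.resize(w,(420,420),interpolation=cv2.INTER_CUBIC)
s=cv2.copyMakeBorder(s,0,45,0,0,0)
cv2.imwrite('pics/f.png',np.hstack([w,s]))
o=robot.get_obs();print(o['clock'],o['tool_pos'],o['force'])
c=load('s4');ex=np.array([.9947,-.1028,0]);ey=np.array([.1028,.9947,0])
for p in (0,.05,.1,.2):
    a=np.arctan2(-34.6,49)+p
    X=np.array([.4762,-.1676,0])+(.071+.06*np.sin(a))*ex-.012*ey+[0,0,.121+.06*np.cos(a)]
    print(p,proj(c,X),(proj(c,X)-[195,105])*375/90+[420,0])
E
```

```text
11.8667 [ 0.42850147 -0.18834815  0.31949871] [-0.18344187 -0.54135352 -0.01334085]
0 [238.69268886 127.59014052] [602.05287023  94.12558549]
0.05 [237.95068041 127.35680556] [598.96116839  93.15335649]
0.1 [237.18478629 127.16015971] [595.76994287  92.33399879]
0.2 [235.58919269 126.87941877] [589.12163621  91.16424488]
```

View pics/f.png

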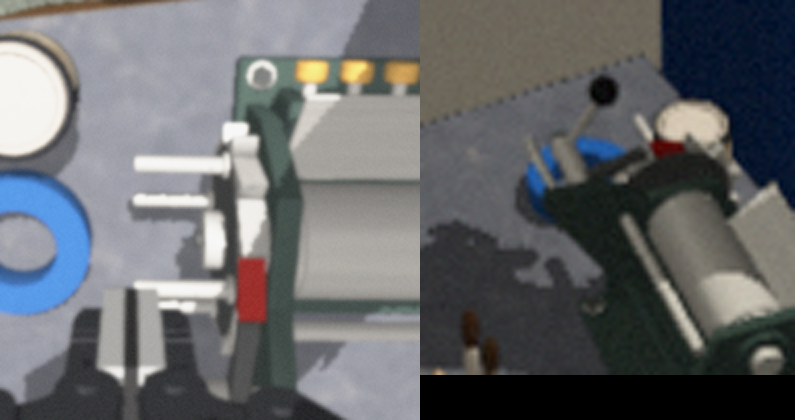

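```bash
python3 - <<'E'
from h import *
w=load('w4')
ow={0:(257,234.5),1:(256.7,171.7),2:(256,190.5)}
P=lambda l,a=.4765:pins(a,-.168,l,-.1035)
g=lambda p:np.ravel([proj(w,P(p[0],p[1])[k])-o for k,o in ow.items()])
s=least_squares(g,[-.1,.476]);print(s.x,np.degrees(s.x[0]),np.round(s.fun,1),'wheel',s.x[0]-np.radians(15))
c=load('s4');b=load('side0')
for n,c in(('now',c),('start',b)):
    m=(c['im'].max(2)<45)[118:136,228:250]; v,u=np.nonzero(m); print(n,np.median(u)+228,np.median(v)+118,m.sum())
E
```

```text
[-0.1502818   0.47754147] -8.610513146751202 [ 0.  -0.5  0.2  0.6  0.7 -0.2] wheel -0.41208119249621555
now 238.0 126.0 33
start 238.0 126.0 35
```

```bash
python3 - <<'E'
from h import *
for n,t,(u,v) in(('now','s4',(238,126)),('start','side0',(238,126)),('thrown','s2',(216,133))):
    g=load(t)['im'].astype(float).max(2)[v-8:v+9,u-8:u+9]
    W=np.clip(70-g,0,None); lab=cv2.connectedComponents((W>0).astype(np.uint8))[1]; W=W*(lab==lab[8,8]); V,U=np.mgrid[:17,:17]
    print(n,(W*U).sum()/W.sum()+u-8,(W*V).sum()/W.sum()+v-8,(W>0).sum())
E
```

```text
now 238.57310239429444 126.41976566479877 48
start 238.06316976875354 126.40045121263395 47
thrown 216.00775995861355 133.45835488877393 46
```

```bash
python3 -c "
from workcell import robot
print(robot.close_job(), robot.get_obs()['clock'])"
```

```text
the job is handed in; nothing more can be done
the job is handed in; nothing more can be done
```

The wheel is back one notch with the pawl dropped in behind the red tooth, and I handed the job in at about 12 s of the 58 s allowed. `close_job` gives no verdict, so the figures below are my own camera measurements.

- **Pawl thrown:** I tipped the ball over with the shut fingertip. In the side view it sat within 2 px of where the thrown position should be.
- **Wheel turned back:** I pushed the top pin about 25 mm. The largest force I read was about 6.5 N, though forces are only reported at the end of each move.
- **Pawl returned:** I tipped the ball back from the far side and drew the fingers well clear.

| Last check | Measured | Required |
|---|---|---|
| Wheel angle | about -0.41 rad (-0.42 just before the pawl was dropped) | -0.57 to -0.27 rad |
| Pawl angle | about 0.01 rad | below 0.13 rad |
| Force on the tool | about zero (0.6 N) | robot touches nothing |

The wheel angle assumes its zero is at exactly 15 degrees of pin lean. In the side view the ball's pixel rows ran about 1 px off prediction, so the pawl angle comes from the columns. I did not measure the tins and tools afterwards, but the tool's path stayed clear of them.

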